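# Load the tube reader and close its light-tight hatch

### The job

Take the sample tube out of the rack, lower it into the well of the tube reader until it stands on the bottom, and let go. Then push the reader's sliding hatch along its rails over the tube, past the resistance of its light seal and catches, until it clicks home against the frame and stays shut by itself. Ease it home: do not ram the frame, and leave the beaker, the small bottle and the dish where they are.

Things in the scene. Friction and masses are not known exactly. Their poses are not given: they have to be found in the camera images.
- tube_center (a point): the sample tube: a 50 ml screw-cap tube, 125 mm tall, body 28 mm across with a short conical foot, ribbed cap 36 mm across and 22 mm tall at the top. The point is on its axis, half-way up: the cap's middle is 51 mm above it, the foot 62.5 mm below it; z runs up to the cap. It starts upright in a hole of the rack. Grip it by the cap
- rack: the tube rack, fixed: 52 x 183 mm, top plate 94 mm high with four 31 mm holes in a row along its y axis, end rims to 101 mm. Origin at the centre of its underside. The tube stands in one hole, foot 4 mm above the bench, cap wholly above the plate; to clear the rack it must be lifted by 100 mm
- reader: the tube reader, fixed: a white bench instrument with a sloping front panel, 268 mm deep (x), 300 mm wide (y), flat deck 138 mm high. Origin at the centre of its footprint's width, on the bench, 150 mm behind its front edge; x points to its back, y to its left, along the rails. A sunk black chamber opens in the deck's left half; the hatch is parked over the right half
- well_seat (a point): centre of the bottom of the tube well, 8 mm above the bench: the tube's foot stands here when seated, and its centre 62.5 mm above. Well 33 mm across, on the axis of the chamber; axes as the reader's
- well_mouth (a point): centre of the well's chamfered mouth, in the floor of the sunk chamber, 87 mm above the bench. The chamber is 126 mm (reader x) by 110 mm (reader y), centred on it, and 51 mm deep. Seated, the tube's cap top is 133 mm above the bench, 5 mm below the deck; a tube standing higher blocks the hatch
- hatch_grip (a point): centre of the upright grip bar on the sliding hatch: bar 64 mm along reader x, 13 mm along reader y (the way it slides), 24 mm tall, its top 169 mm above the bench; it stands in the middle of the hatch plate (142 x 124 mm, its top 146 mm above the bench)
- hatch (a joint): how far the hatch is open, m: 0 is closed against the frame, about 0.11 parked; it closes along reader +y. It slides with 1 to 3 N. Over its last 6 mm the light seal and two sprung ball catches resist, rising to a peak of about 20 N near 3 mm; then it clicks home and stays. Left short of the click, the seal pushes it back open by some mm
- frame_end: the fixed frame bar across the closed end of the rails, 157 mm long along reader x, its top 13 mm above the deck. Origin at the middle of its stop face, deck height; the hatch's leading edge (62 mm ahead of the grip bar's centre) rests against it when closed. Delicate: the hatch may press on it with at most 25 N; once home, a push of 25 N on the grip still leaves it within that
- beaker: small glass beaker, 51 mm across, 64 mm tall, a bystander; origin at the centre of its underside
- small_bottle: small amber bottle, 40 mm across, 75 mm tall, a bystander; origin at the centre of its underside
- dish: petri dish, 58 mm across, 15 mm tall, a bystander; origin at the centre of its underside

How it is judged (in metres and radians):
On the way, in this order (a step that is already met when the one before it is completed fails the run):
1. the tube stands on the bottom of the reader's well, let go, with the hatch still open (horizontal distance between tube_center and well_seat below 0.005 m and z of tube_center in the frame of well_seat below 0.066 m and contact force between the fingers and tube below 0.1 N and value of joint hatch above 0.08 m), for 0.2 s.
2. the hatch is home against the frame, within 1.5 mm (value of joint hatch below 0.0015 m), for 0.2 s.
At the end, for the whole second after the job is handed in: The hatch stays within 1.5 mm of its closed position against the frame, and the tube stands on the bottom of the well (centre within 5 mm of the well's axis, not more than 3.5 mm above its seated height), at rest (value of joint hatch below 0.0015 m and horizontal distance between tube_center and well_seat below 0.005 m and z of tube_center in the frame of well_seat below 0.066 m and linear speed of tube below 0.02 m/s); the robot touches nothing.
It fails at once if the hatch is rammed: pressed against the frame with more than 25 N (contact force between hatch and frame_end above 25 N).
It fails at once if the beaker, the small bottle or the dish is moved by more than 20 mm (distance of any of beaker, small_bottle, dish from where it was at the start of the episode above 0.02 m).
It fails at once if the tube is dropped into the well: it falls faster than 0.5 m/s there (horizontal distance between tube_center and well_seat below 0.03 m and z of tube_center in the frame of well_seat below 0.14 m and linear speed of tube above 0.5 m/s).
It also fails if it takes over 64 s, if anything falls off the work surface, if the arm or the gripper's body presses on something with over 40 N, if the wrist force passes 120 N, or if a joint passes its speed limit or range.

### The arm

A 6-joint arm with a two-finger parallel gripper is mounted at the origin on a cart in front of the work surface, level with it; the furniture and walls round the work are solid. World frame = base frame: x ahead of the robot, y to its left, z up, the work surface at z = 0. Lengths are in mm, angles in rad, forces in N, time in s.
With the tool pointing down it reaches from about 275 to 750 mm from the base axis. Payload 10.2 kg.
Tool frame: the origin (TCP) lies at the very end of the fingers, on their centre line; the grasp point (between the pads) lies 19 mm behind it; x points along the fingers, y is the direction in which the jaws open and shut, and the axes are right-handed (so a half turn about x gives the same grasp; the last joint's range is limited). The gripper opens to 85 mm and grips with 20 to 120 N. Pads are 22 mm wide; open, the fingers measure 114 mm over their backs; the gripper's body (76 mm by 85 mm) begins 54 mm behind the grasp point. The pads swing forward as they close: fully open they stand 13 mm farther back than shut.
Start: joints at [0.979, 0.313, 1.498, -0, 1.331, -0.223], TCP at [189.273, 489.701, 231.294] pointing down, gripper open.
Joint ranges: [-2.94, 2.94], [-0.97, 2.17], [0.19, 2.56], [-1.23, 4.37], [0.02, 3.11], [-2.88, 2.88]. Speed limits (rad/s): [2.39, 2.39, 3.01, 3.14, 3.14, 3.14].

### API

Orientations are given as a unit quaternion [w, x, y, z].
In Python, from rig import ctrl, viewer, finish_job gives the robot as it stands.
- The arm moves only by the tool carry_out, never from a script. Its argument "targets" is a list of rows, each an object of numbers: "x", "y", "z": the shift along the world's x, y, z in m; "ax", "ay", "az": the turn, a rotation vector about the world's x, y, z in rad; "hand": the opening, from -1 (shut) to 1 (fully open). A call has 1 to 5 rows; each row is the pose to reach, as a shift and turn from the pose commanded when the call began; what a row does not reach only later rows make up. A row lasts 1/8 s, in which the tool goes at most 62.5 mm and 10.7 degrees, less where a joint would pass 70% of its speed; a pose out of reach is approached as far as the arm can. A call with a gripper value outside its range is refused whole. The fingers move at their own pace and stop on an object; "grip_force" is the grip in N (left out, the last holds). Time passes only in rows, so rows that repeat a pose let the fingers close. It gives the time, the measured TCP pose, the force and the opening at its end, in the units of the state.
- ctrl.sense(): the state, without advancing time (a new reading comes with each control period).
- viewer.capture(name): name is "scene" or "side" or "wrist"; returns the picture (480x640x3 uint8, blue, green, red); there is no depth.
- viewer.camera_info(name): a dict with "fx", "fy", "cx", "cy" (pixels), "R" (3x3) and "t" (3): a world point X has camera coordinates R X + t. Camera axes: x right, y down, z forward; pixel columns grow to the right and rows downward; lengths in mm; the calibration is good to about 2 mm. The wrist camera is an equidistant fisheye: a pixel r from the principal point sees the ray r / f radians off the axis. A picture is of the moment at which its call begins: read the wrist's pose just before it. camera_info takes no time and is no camera call; for the wrist camera it gives the pose at the moment of the call.
- finish_job(): hands the job in, once; it reports no verdict.
The state is a dict: "time_s": time; "joints": joint angles; "dq": joint speeds; "tau": joint torques, N m; "eef_pos": TCP position; "ee_rot": TCP orientation; "force": force on the tool from outside, world axes, zero at the start; "wrist_torque": the same for the moment, N m; "grip_width": opening from 0.0 (shut) to 1.0 (fully open).
Only numpy, scipy, OpenCV 4.12 (cv2) and the standard library are available. Lean on these libraries where they do the work, as an engineer would, in place of code of your own. Each camera call takes 0.05 s, during which the arm holds its last target. There are 200 camera calls.

## Working session

There is one attempt and no reset: what is moved stays moved. The work goes in short steps, Python scripts to look and compute and a tool call to move; the robot and the scene stay as the last step left them, time stands still between calls to the robot, and variables do not carry over. Pictures are saved under pics/ and viewed, about 8 in all and at most 12, crops included, and the job is handed in when it is done.

Besides the shell and the picture viewer there is one more tool, called after "Request:" by a JSON object that holds its "op" and its "data". carry_out: Moves the arm, as the interface text tells. Its arguments: {"type":"object","properties":{"targets":{"type":"array"},"grip_force":{"type":"number"}},"required":["targets"]}

```bash
mkdir -p pics
python3 - <<'E'
from rig import ctrl, viewer
import cv2, numpy as np
s=ctrl.sense(); print(s)
for n in ["scene","side","wrist"]:
    i=viewer.camera_info(n); print(n,i)
    cv2.imwrite(f"pics/{n}0.png",viewer.capture(n))
E
```

```text
{'time_s': 0.0, 'joints': array([ 9.78633260e-01,  3.13460513e-01,  1.49844285e+00, -3.05785971e-06,
        1.33099946e+00, -2.23396350e-01]), 'dq': array([ 0.00049984,  0.00043886, -0.00025409,  0.00041999, -0.00102299,
        0.00102643]), 'tau': array([-3.76307153e-04, -4.12262678e+01, -2.59739166e+01, -2.16566427e-04,
        4.23388265e-03,  3.19953216e-06]), 'eef_pos': array([189.10640286, 489.48136205, 230.72752654]), 'ee_rot': array([ 0.69493813,  0.12921529,  0.69530359, -0.13006659]), 'force': array([ 0.36084878, -0.26229306,  0.06809268]), 'wrist_torque': array([-0.04900216,  0.05099392, -0.0412713 ]), 'grip_width': 0.9989675286830614}
scene {'fx': 528.8524599432249, 'fy': 528.8524599432249, 'cx': 320.31566820659856, 'cy': 234.61526737756364, 'R': array([[ 0.89185741, -0.45205524, -0.01537616],
       [-0.27329395, -0.51146965, -0.81468351],
       [ 0.36041751,  0.73078373, -0.57970196]]), 't': array([-462.96659824,  239.05611383, 1080.86301925])}
side {'fx': 449.8141250129955, 'fy': 449.8141250129955, 'cx': 316.88309078654106, 'cy': 242.84156090231846, 'R': array([[-0.99845143,  0.0508301 ,  0.02260617],
       [ 0.00200279,  0.43894462, -0.89851189],
       [-0.05559431, -0.89707521, -0.43836668]]), 't': array([ 528.30347141,  116.23833967, 1194.69319285])}
wrist {'fx': 371.64829954431775, 'fy': 371.64829954431775, 'cx': 321.6382755017115, 'cy': 239.1803243013469, 'R': array([[ 0.35987095,  0.9330007 , -0.00160819],
       [ 0.89187626, -0.34350157,  0.29421659],
       [ 0.27395187, -0.10731431, -0.95573742]]), 't': array([-524.62587679,  -37.8553399 ,  379.4049843 ])}
```

View pics/scene0.png

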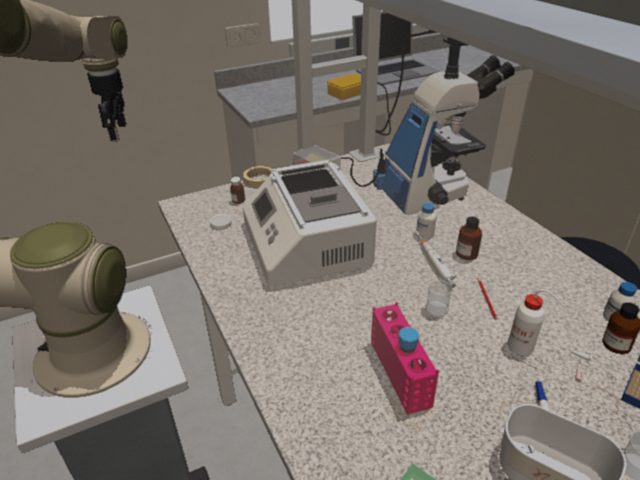

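View pics/side0.png

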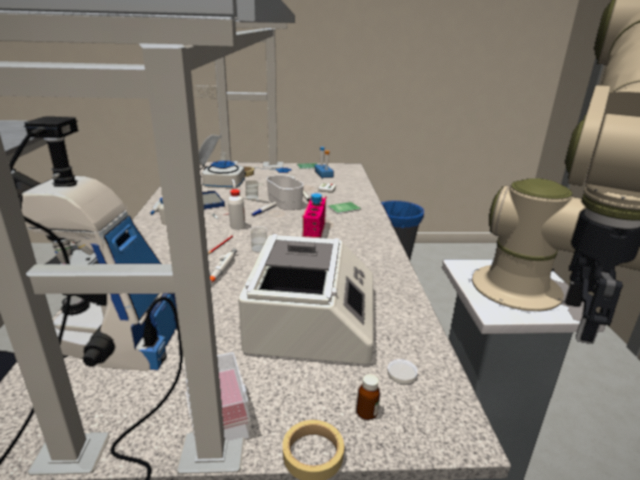

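Scene: blue cap at (409,336) in the pink rack, hatch grip near (322,197), open chamber near (305,178). Side: cap (317,199), grip (301,248), chamber (295,279). The beaker is near the rack at scene (438,300); the bottle (237,190) and dish (221,222) are beyond the reader.

```bash
cat > h.py <<'E'
import numpy as np, cv2
from rig import ctrl, viewer
def ray(info,u,v,fish=False):
    R=np.array(info["R"]);t=np.array(info["t"])
    x=(u-info["cx"])/info["fx"];y=(v-info["cy"])/info["fy"]
    if fish:
        r=np.hypot(x,y); k=np.sin(r)/r if r>1e-9 else 1.; d=np.array([x*k,y*k,np.cos(r)])
    else: d=np.array([x,y,1.])
    return -R.T@t, R.T@d
def at(info,u,v,z,fish=False):
    c,d=ray(info,u,v,fish); return (c+d*(z-c[2])/d[2]).round(1)
def proj(info,X,fish=False):
    p=np.array(info["R"])@np.array(X,float)+info["t"]
    if fish:
        h=np.hypot(p[0],p[1]); k=np.arctan2(h,p[2])/h
    else: k=1/p[2]
    return np.array([info["fx"]*p[0]*k+info["cx"],info["fy"]*p[1]*k+info["cy"]])
E
python3 - <<'E'
from h import *
I={n:viewer.camera_info(n) for n in ("scene","side")}
for l,n,u,v,z in [("cap mid","scene",409,340,117),("cap mid","side",317,199,117),("grip","scene",322,196,165),("grip","side",301,248,165),
 ("rack corner near","scene",374,310,101),("rack c2","scene",396,306,101),("rack c3","scene",436,377,101),("rack c4","scene",411,383,101),
 ("rd front left top side","side",334,301,151),("rd back left","side",247,290,151),("back right","side",268,238,151),("front right","side",342,240,151),
 ("bottomFL","side",373,361,0),("bottomBL","side",245,348,0),("beaker","scene",437,313,0),("bottle","scene",237,202,0),("dish","scene",221,223,8),("postA","side",65,460,0),("postB","side",210,455,0)]:
    print(l,n,at(I[n],u,v,z))
E
```

```text
cap mid scene [ 515.2 -359.   117. ]
cap mid side [ 513.9 -343.7  117. ]
grip scene [566.9  79.8 165. ]
grip side [573.3  96.6 165. ]
rack corner near scene [ 510. -251.  101.]
rack c2 scene [ 553.8 -261.4  101. ]
rack c3 scene [ 517.  -437.6  101. ]
rack c4 scene [ 472.7 -428.6  101. ]
rd front left top side side [515.3 289.4 151. ]
rd back left side [680.2 248.4 151. ]
back right side [650.7  14.9 151. ]
front right side [473.6  26.6 151. ]
bottomFL side [428.8 282.3   0. ]
bottomBL side [692.4 235.4   0. ]
beaker scene [ 686.4 -234.6   -0. ]
bottle scene [454.5 410.8   0. ]
dish scene [375.6 315.9   8. ]
postA side [945.  496.9   0. ]
postB side [723.4 495.1  -0. ]
```

View pics/wrist0.png

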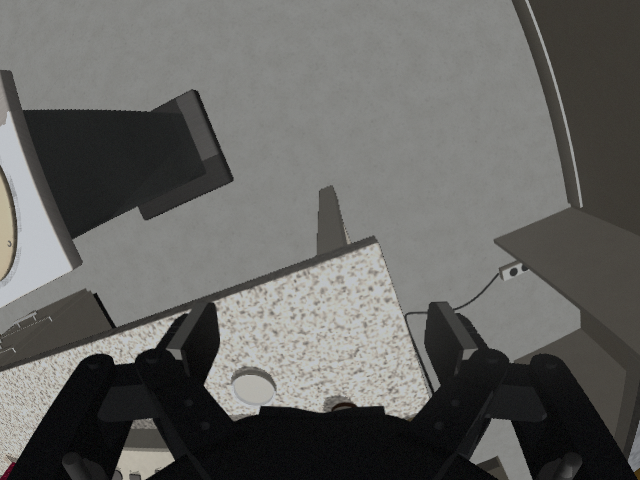

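Run:
```python
from h import *
from scipy.spatial.transform import Rotation as Ro
q=ctrl.sense()["ee_rot"];print(Ro.from_quat(np.r_[q[1:],q[0]]).as_matrix().round(3))
w=viewer.camera_info("wrist"); print("cam centre",-w["R"].T@w["t"])
```

```text
[[-0.001  0.36   0.933]
 [-0.001  0.933 -0.36 ]
 [-1.    -0.001 -0.   ]]
cam centre [118.62959891 517.20105725 372.98278367]
```

Request:
{"op": "carry_out", "data": {"targets": [{"x": 0.022, "y": -0.056, "z": 0.005, "az": -0.09}, {"x": 0.044, "y": -0.112, "z": 0.01, "az": -0.18}, {"x": 0.065, "y": -0.168, "z": 0.015, "az": -0.27}, {"x": 0.087, "y": -0.224, "z": 0.02, "az": -0.36}, {"x": 0.109, "y": -0.28, "z": 0.02, "az": -0.46}]}}

```text
invalid input at $.targets[0]: expected keys x, y, z, ax, ay, az, hand
```

Request:
{"op": "carry_out", "data": {"targets": [{"x": 0.022, "y": -0.056, "az": -0.09}, {"x": 0.044, "y": -0.112, "az": -0.18}, {"x": 0.065, "y": -0.168, "az": -0.27}, {"x": 0.087, "y": -0.224, "az": -0.36}, {"x": 0.109, "y": -0.28, "az": -0.46}]}}

```text
invalid input at $.targets[0]: expected keys x, y, z, ax, ay, az, hand
```

Request:
{"op": "carry_out", "data": {"targets": [{"x": 0.022, "y": -0.056, "az": -0.09}, {"x": 0.044, "y": -0.112, "az": -0.18}, {"x": 0.065, "y": -0.168, "az": -0.27}, {"x": 0.087, "y": -0.224, "az": -0.36}, {"x": 0.109, "y": -0.28, "az": -0.46}]}}

```text
invalid input at $.targets[0]: expected keys x, y, z, ax, ay, az, hand
```

Request:
{"op": "carry_out", "data": {"targets": [{}, {}]}}

```text
invalid input at $.targets[0]: expected keys x, y, z, ax, ay, az, hand
```

Run:
```python
from h import *
from scipy.spatial.transform import Rotation as Ro
s=ctrl.sense();q=s["ee_rot"];print(s["time_s"],s["eef_pos"],Ro.from_quat(np.r_[q[1:],q[0]]).as_matrix().round(3))
w=viewer.camera_info("wrist");np.save("w1.npy",w,allow_pickle=True)
im=viewer.capture("wrist");cv2.imwrite("pics/w1.png",im)
```

```text
0.15 [189.14280172 489.54575868 230.88223831] [[-0.001  0.36   0.933]
 [-0.001  0.933 -0.36 ]
 [-1.    -0.001 -0.   ]]
```

View pics/w1.png

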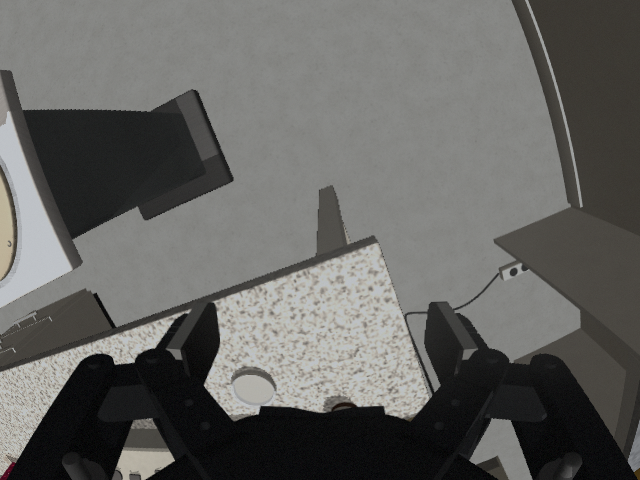

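All keys are required in every row; the arm has not moved (picture unchanged, 4 viewed).

Request:
{"op": "carry_out", "data": {"targets": [{"x": 0.022, "y": -0.056, "z": 0.005, "ax": 0, "ay": 0, "az": -0.09, "hand": 1}, {"x": 0.044, "y": -0.112, "z": 0.01, "ax": 0, "ay": 0, "az": -0.18, "hand": 1}, {"x": 0.065, "y": -0.168, "z": 0.015, "ax": 0, "ay": 0, "az": -0.27, "hand": 1}, {"x": 0.087, "y": -0.224, "z": 0.02, "ax": 0, "ay": 0, "az": -0.36, "hand": 1}, {"x": 0.109, "y": -0.28, "z": 0.02, "ax": 0, "ay": 0, "az": -0.46, "hand": 1}]}}

```text
time_s: 0.82
eef_pos: [298.6, 208.0, 251.6]
ee_rot: [0.647, 0.286, 0.647, -0.285]
force: [1.4, 0.8, 0.6]
grip_width: 0.999
```

Request:
{"op": "carry_out", "data": {"targets": [{"x": 0.022, "y": -0.056, "z": 0, "ax": 0, "ay": 0, "az": -0.09, "hand": 1}, {"x": 0.044, "y": -0.112, "z": 0, "ax": 0, "ay": 0, "az": -0.18, "hand": 1}, {"x": 0.065, "y": -0.168, "z": 0, "ax": 0, "ay": 0, "az": -0.27, "hand": 1}, {"x": 0.087, "y": -0.224, "z": 0, "ax": 0, "ay": 0, "az": -0.36, "hand": 1}, {"x": 0.109, "y": -0.28, "z": 0, "ax": 0, "ay": 0, "az": -0.46, "hand": 1}]}}

```text
time_s: 1.45
eef_pos: [407.6, -72.4, 251.4]
ee_rot: [0.565, 0.426, 0.564, -0.426]
force: [0.7, 0.6, 0.2]
grip_width: 1.002
```

Request:
{"op": "carry_out", "data": {"targets": [{"x": 0.022, "y": -0.056, "z": 0, "ax": 0, "ay": 0, "az": -0.09, "hand": 1}, {"x": 0.044, "y": -0.112, "z": 0, "ax": 0, "ay": 0, "az": -0.18, "hand": 1}, {"x": 0.065, "y": -0.168, "z": 0, "ax": 0, "ay": 0, "az": -0.27, "hand": 1}, {"x": 0.087, "y": -0.224, "z": 0, "ax": 0, "ay": 0, "az": -0.36, "hand": 1}, {"x": 0.109, "y": -0.28, "z": 0, "ax": 0, "ay": 0, "az": -0.46, "hand": 1}]}}

```text
time_s: 2.08
eef_pos: [516.7, -352.2, 251.1]
ee_rot: [0.453, 0.543, 0.453, -0.543]
force: [1.6, -0.2, 1.2]
grip_width: 1.001
```

Request:
{"op": "carry_out", "data": {"targets": [{"x": 0, "y": 0, "z": 0, "ax": 0, "ay": 0, "az": 0, "hand": 1}, {"x": 0, "y": 0, "z": 0, "ax": 0, "ay": 0, "az": 0, "hand": 1}]}}

```text
time_s: 2.33
eef_pos: [516.1, -349.8, 251.0]
ee_rot: [0.453, 0.542, 0.454, -0.542]
force: [-1.5, 0.4, -0.9]
grip_width: 0.998
```

Run:
```python
from h import *
from scipy.spatial.transform import Rotation as Ro
s=ctrl.sense();q=s["ee_rot"];print(s["time_s"],s["eef_pos"],Ro.from_quat(np.r_[q[1:],q[0]]).as_matrix().round(3))
w=viewer.camera_info("wrist");np.save("w1.npy",w,allow_pickle=True)
im=viewer.capture("wrist");cv2.imwrite("pics/w2.png",im)
```

```text
2.325 [ 516.11717496 -349.76018464  251.00285035] [[-0.001  0.984 -0.176]
 [ 0.001 -0.176 -0.984]
 [-1.    -0.001 -0.001]]
```

View pics/w2.png

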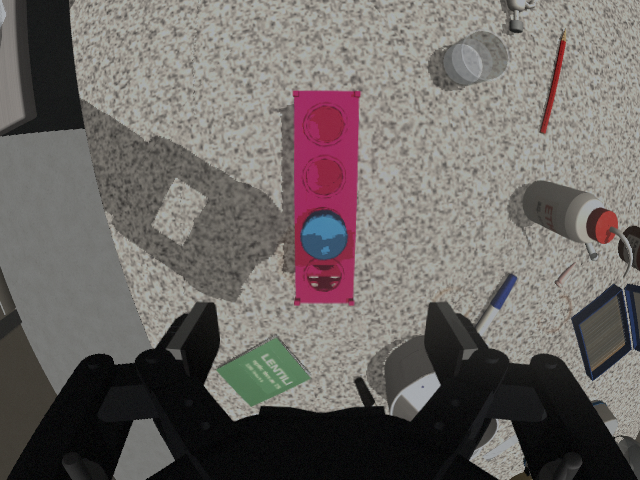

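Cap top at (324,235) px in the third hole; the rack is aligned nearly with the image and so with the tool.

Run:
```python
from h import *
w=np.load("w1.npy",allow_pickle=True).item()
print(at(w,324,235,127,True))
c=[at(w,u,v,101,True) for u,v in((294,92),(359,92),(354,303),(295,303))];print(c,np.mean(c,0))
m=np.mean(c,0);d=(c[0]+c[1]-c[2]-c[3])[:2];d/=np.linalg.norm(d);print(d);print([m[:2]+d*k for k in(-66,-44,-22,-20)])
```

```text
[ 516.7 -353.2  127. ]
[array([ 512.8, -243.4,  101. ]), array([ 562.2, -252. ,  101. ]), array([ 530.6, -426.8,  101. ]), array([ 479.5, -417.7,  101. ])] [ 521.275 -334.975  101.   ]
[0.18277498 0.98315477]
[array([ 509.21185146, -399.86321501]), array([ 513.23290098, -378.23381001]), array([ 517.25395049, -356.604405  ]), array([ 517.61950044, -354.63809546])]
```

Request:
{"op": "carry_out", "data": {"targets": [{"x": 0.0005, "y": -0.0035, "z": -0.05, "ax": 0, "ay": 0, "az": 0, "hand": 1}, {"x": 0.0005, "y": -0.0035, "z": -0.1, "ax": 0, "ay": 0, "az": 0, "hand": 1}, {"x": 0.0005, "y": -0.0035, "z": -0.135, "ax": 0, "ay": 0, "az": 0, "hand": 0.7}, {"x": 0.0005, "y": -0.0035, "z": -0.15, "ax": 0, "ay": 0, "az": 0, "hand": 0.4}, {"x": 0.0005, "y": -0.0035, "z": -0.15, "ax": 0, "ay": 0, "az": 0, "hand": 0.2}], "grip_force": 40}}

```text
time_s: 3.0
eef_pos: [516.9, -353.3, 101.9]
ee_rot: [0.454, 0.542, 0.454, -0.542]
force: [-0.5, -0.4, 1.0]
grip_width: 0.599
```

Request:
{"op": "carry_out", "data": {"targets": [{"x": 0, "y": 0, "z": 0, "ax": 0, "ay": 0, "az": 0, "hand": -1}, {"x": 0, "y": 0, "z": 0, "ax": 0, "ay": 0, "az": 0, "hand": -1}, {"x": 0, "y": 0, "z": 0, "ax": 0, "ay": 0, "az": 0, "hand": -1}, {"x": 0, "y": 0, "z": 0, "ax": 0, "ay": 0, "az": 0, "hand": -1}]}}

```text
time_s: 3.5
eef_pos: [517.5, -354.4, 103.0]
ee_rot: [0.455, 0.543, 0.452, -0.542]
force: [0.2, 0.5, 6.2]
grip_width: 0.397
```

Request:
{"op": "carry_out", "data": {"targets": [{"x": 0, "y": 0, "z": 0.03, "ax": 0, "ay": 0, "az": 0, "hand": -1}, {"x": 0, "y": 0, "z": 0.07, "ax": 0, "ay": 0, "az": 0, "hand": -1}, {"x": 0, "y": 0, "z": 0.11, "ax": 0, "ay": 0, "az": 0, "hand": -1}, {"x": 0, "y": 0, "z": 0.15, "ax": 0, "ay": 0, "az": 0, "hand": -1}, {"x": 0, "y": 0, "z": 0.185, "ax": 0, "ay": 0, "az": 0, "hand": -1}]}}

```text
time_s: 4.12
eef_pos: [516.6, -353.7, 288.1]
ee_rot: [-0.454, -0.542, -0.453, 0.542]
force: [1.0, 0.5, -1.0]
grip_width: 0.397
```

Request:
{"op": "carry_out", "data": {"targets": [{"x": 0, "y": 0.05, "z": 0.005, "ax": 0, "ay": 0, "az": 0, "hand": -1}, {"x": 0, "y": 0.1, "z": 0.01, "ax": 0, "ay": 0, "az": 0, "hand": -1}, {"x": 0, "y": 0.15, "z": 0.01, "ax": 0, "ay": 0, "az": 0, "hand": -1}, {"x": 0, "y": 0.2, "z": 0.01, "ax": 0, "ay": 0, "az": 0, "hand": -1}, {"x": 0, "y": 0.25, "z": 0.01, "ax": 0, "ay": 0, "az": 0, "hand": -1}]}}

```text
time_s: 4.75
eef_pos: [516.4, -102.2, 296.6]
ee_rot: [0.454, 0.543, 0.453, -0.542]
force: [0.1, 0.3, -0.6]
grip_width: 0.396
```

Request:
{"op": "carry_out", "data": {"targets": [{"x": 0.01, "y": 0.05, "z": 0, "ax": 0, "ay": 0, "az": 0, "hand": -1}, {"x": 0.02, "y": 0.095, "z": 0, "ax": 0, "ay": 0, "az": 0, "hand": -1}, {"x": 0.035, "y": 0.14, "z": 0, "ax": 0, "ay": 0, "az": 0, "hand": -1}, {"x": 0.045, "y": 0.165, "z": 0, "ax": 0, "ay": 0, "az": 0, "hand": -1}, {"x": 0.045, "y": 0.165, "z": 0, "ax": 0, "ay": 0, "az": 0, "hand": -1}]}}

```text
time_s: 5.38
eef_pos: [561.8, 62.6, 296.2]
ee_rot: [-0.454, -0.542, -0.454, 0.542]
force: [0.8, -0.3, -0.7]
grip_width: 0.394
```

Run:
```python
from h import *
s=ctrl.sense();print(s["time_s"],s["eef_pos"],s["force"],s["grip_width"])
w=viewer.camera_info("wrist");np.save("w2.npy",w,allow_pickle=True)
im=viewer.capture("wrist");cv2.imwrite("pics/w3.png",im)
```

```text
5.375 [561.80007113  62.56215099 296.15428601] [ 0.76902927 -0.27902137 -0.68880196] 0.39437517530624755
```

View pics/w3.png

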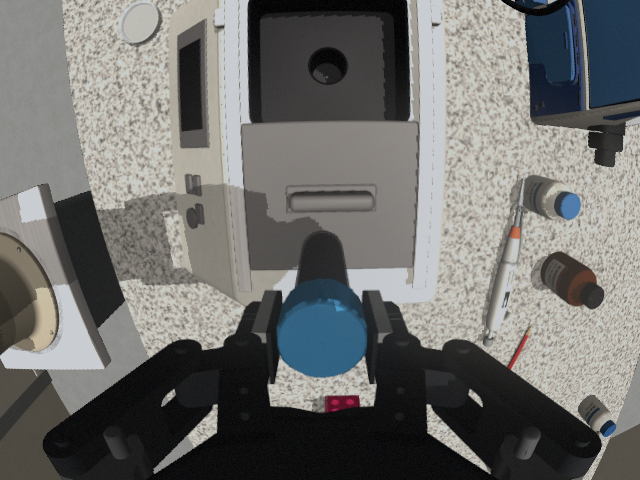

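Well mouth at (328,66) px, hatch grip bar at (332,200), hatch plate leading edge (243,122)–(419,123), tube hanging upright from the grasp.

Run:
```python
from h import *
w=np.load("w2.npy",allow_pickle=True).item()
im=cv2.imread("pics/w3.png")
print("well",at(w,328,66,87,True),"edges",at(w,308,67,87,True),at(w,348,67,87,True),at(w,328,47,87,True),at(w,328,85,87,True))
g=at(w,332,198,169,True);print("grip",g)
a,b=at(w,243,122,146,True),at(w,419,123,146,True);c,d=at(w,249,268,146,True),at(w,412,268,146,True)
print("hatch",a,b,c,d,np.mean([a,b,c,d],0),np.degrees(np.arctan2(*(b-a)[1::-1])),np.degrees(np.arctan2(*(d-c)[1::-1])),np.linalg.norm(b-a),np.linalg.norm(a-c))
# expected px for upright tube under the grasp: cap top & foot
for z in (312,312-125):print(proj(w,(561.8,62.6,z),True))
cv2.imwrite("pics/w3c.png",cv2.resize(np.hstack([im[20:120,250:410],im[220:320,250:410]]),None,fx=2.5,fy=2.5))
```

```text
well [590.3 194.1  87. ] edges [571.9 196.5  87. ] [608.4 190.2  87. ] [593.6 212.5  87. ] [587.1 176.1  87. ]
grip [572.9  85.1 169. ]
hatch [514.6 153.7 146. ] [651.2 129.5 146. ] [492.9  33.5 146. ] [630.8   9.  146. ] [572.375  81.425 146.   ] -10.046259922361939 -10.07433273010277 138.72707017738105 122.14307184609366
[322.84509226 328.20933328]
[322.47557404 236.33664914]
```

View pics/w3c.png

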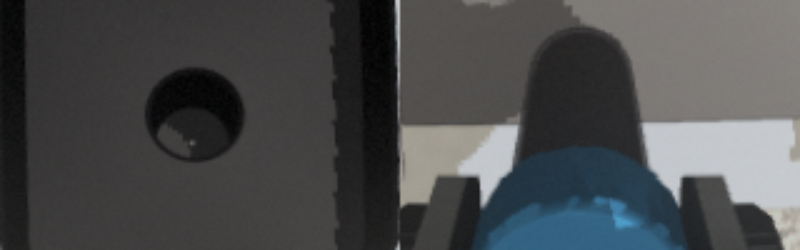

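Request:
{"op": "carry_out", "data": {"targets": [{"x": 0.01, "y": 0.045, "z": 0, "ax": 0, "ay": 0, "az": 0, "hand": -1}, {"x": 0.02, "y": 0.09, "z": 0, "ax": 0, "ay": 0, "az": 0, "hand": -1}, {"x": 0.0285, "y": 0.1315, "z": 0, "ax": 0, "ay": 0, "az": 0, "hand": -1}, {"x": 0.0285, "y": 0.1315, "z": 0, "ax": 0, "ay": 0, "az": 0, "hand": -1}, {"x": 0.0285, "y": 0.1315, "z": 0, "ax": 0, "ay": 0, "az": 0, "hand": -1}]}}

```text
time_s: 6.05
eef_pos: [590.3, 191.3, 296.4]
ee_rot: [-0.453, -0.543, -0.453, 0.543]
force: [0.4, 0.2, 0.3]
grip_width: 0.397
```

Run:
```python
from h import *
s=ctrl.sense();print(s["time_s"],s["eef_pos"],s["force"],s["grip_width"])
w=viewer.camera_info("wrist");np.save("w3.npy",w,allow_pickle=True)
im=viewer.capture("wrist");cv2.imwrite("pics/w4.png",im)
cv2.imwrite("pics/w4c.png",cv2.resize(im[110:350,220:430],None,fx=2.5,fy=2.5))
for z in (312,187,87):print(z,proj(w,(*s["eef_pos"][:2],z),True))
```

```text
6.05 [590.2688237  191.33199988 296.36154643] [0.42973347 0.18420693 0.25027032] 0.39653487735904425
312 [322.81334277 328.07127243]
187 [322.40335132 236.24811663]
87 [322.2633035  206.41442019]
```

View pics/w4c.png

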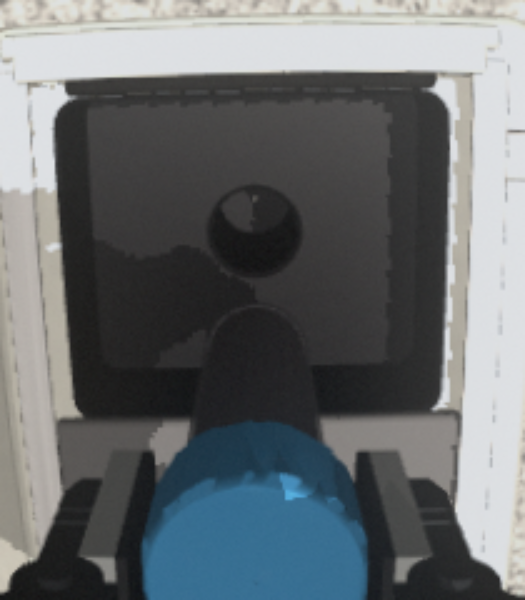

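Run:
```python
from h import *
w=np.load("w3.npy",allow_pickle=True).item();f=lambda u,v:(220+u/2.5,110+v/2.5)
for p in((255,231),(208,231),(302,231),(255,184),(255,278)):print(at(w,*f(*p),87,True))
print(ctrl.sense()["eef_pos"])
print("chamber top corners",[at(w,*f(*p),138,True) for p in((55,100),(450,92),(440,412),(78,412))])
```

```text
[590.7 195.3  87. ]
[572.9 198.5  87. ]
[608.6 192.1  87. ]
[594.  213.3  87. ]
[587.4 176.8  87. ]
[590.30258215 191.16758621 296.49406184]
chamber top corners [array([536.3, 260.7, 138. ]), array([663.2, 240.4, 138. ]), array([645.7, 130.1, 138. ]), array([519.3, 152.9, 138. ])]
```

Request:
{"op": "carry_out", "data": {"targets": [{"x": 0.0005, "y": 0.0035, "z": -0.03, "ax": 0, "ay": 0, "az": 0, "hand": -1}, {"x": 0.0005, "y": 0.0035, "z": -0.06, "ax": 0, "ay": 0, "az": 0, "hand": -1}, {"x": 0.0005, "y": 0.0035, "z": -0.09, "ax": 0, "ay": 0, "az": 0, "hand": -1}, {"x": 0.0005, "y": 0.0035, "z": -0.1, "ax": 0, "ay": 0, "az": 0, "hand": -1}, {"x": 0.0005, "y": 0.0035, "z": -0.1, "ax": 0, "ay": 0, "az": 0, "hand": -1}]}}

```text
time_s: 6.72
eef_pos: [590.9, 195.5, 196.7]
ee_rot: [0.453, 0.543, 0.453, -0.543]
force: [-0.8, -1.1, -0.4]
grip_width: 0.391
```

Run:
```python
from h import *
s=ctrl.sense();print(s["time_s"],s["eef_pos"],s["force"],s["grip_width"])
w=viewer.camera_info("wrist")
im=viewer.capture("wrist");cv2.imwrite("pics/w5.png",im)
cv2.imwrite("pics/w5c.png",cv2.resize(im[110:350,220:430],None,fx=2.5,fy=2.5))
for z in (216,91,87):print(z,proj(w,(*s["eef_pos"][:2],z),True))
```

```text
6.725 [590.93818109 195.48333603 196.74169888] [-0.79649185 -1.0523002  -0.38156133] 0.39148324356317116
216 [322.88773805 332.81337281]
91 [322.40343373 237.80269327]
87 [322.3947263 236.1530246]
```

View pics/w5c.png

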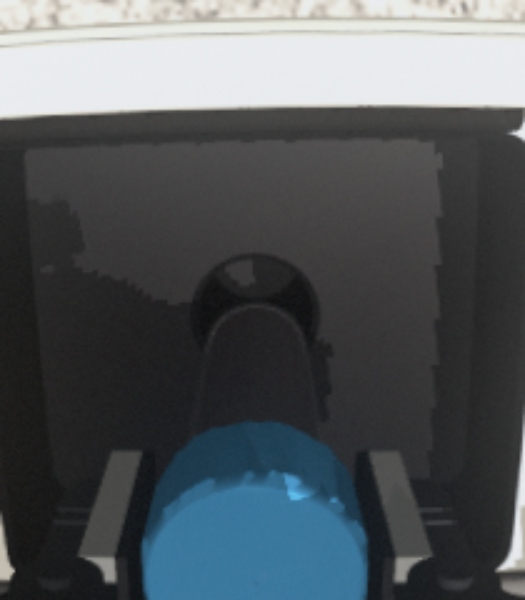

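The tube foot (crop x 205–305) is centred on the well (190–320), and its axis projects within a pixel of the mouth centre. Lowering.

Request:
{"op": "carry_out", "data": {"targets": [{"x": 0, "y": 0, "z": -0.01, "ax": 0, "ay": 0, "az": 0, "hand": -1}, {"x": 0, "y": 0, "z": -0.02, "ax": 0, "ay": 0, "az": 0, "hand": -1}, {"x": 0, "y": 0, "z": -0.03, "ax": 0, "ay": 0, "az": 0, "hand": -1}, {"x": 0, "y": 0, "z": -0.04, "ax": 0, "ay": 0, "az": 0, "hand": -1}, {"x": 0, "y": 0, "z": -0.04, "ax": 0, "ay": 0, "az": 0, "hand": -1}]}}

```text
time_s: 7.4
eef_pos: [590.4, 196.2, 155.3]
ee_rot: [-0.453, -0.542, -0.454, 0.543]
force: [0.0, 0.3, -0.1]
grip_width: 0.396
```

Request:
{"op": "carry_out", "data": {"targets": [{"x": 0, "y": 0, "z": -0.012, "ax": 0, "ay": 0, "az": 0, "hand": -1}, {"x": 0, "y": 0, "z": -0.024, "ax": 0, "ay": 0, "az": 0, "hand": -1}, {"x": 0, "y": 0, "z": -0.034, "ax": 0, "ay": 0, "az": 0, "hand": -1}, {"x": 0, "y": 0, "z": -0.042, "ax": 0, "ay": 0, "az": 0, "hand": -1}, {"x": 0, "y": 0, "z": -0.042, "ax": 0, "ay": 0, "az": 0, "hand": -1}]}}

```text
time_s: 8.02
eef_pos: [590.5, 196.1, 113.6]
ee_rot: [-0.453, -0.542, -0.454, 0.543]
force: [-0.4, 0.2, -0.7]
grip_width: 0.396
```

Request:
{"op": "carry_out", "data": {"targets": [{"x": 0, "y": 0, "z": -0.002, "ax": 0, "ay": 0, "az": 0, "hand": -1}, {"x": 0, "y": 0, "z": -0.004, "ax": 0, "ay": 0, "az": 0, "hand": -1}, {"x": 0, "y": 0, "z": -0.006, "ax": 0, "ay": 0, "az": 0, "hand": -1}, {"x": 0, "y": 0, "z": -0.006, "ax": 0, "ay": 0, "az": 0, "hand": -1}]}}

```text
time_s: 8.52
eef_pos: [590.7, 196.2, 108.2]
ee_rot: [-0.454, -0.542, -0.454, 0.543]
force: [0.2, 0.2, -0.9]
grip_width: 0.402
```

Request:
{"op": "carry_out", "data": {"targets": [{"x": 0, "y": 0, "z": -0.001, "ax": 0, "ay": 0, "az": 0, "hand": -1}, {"x": 0, "y": 0, "z": -0.002, "ax": 0, "ay": 0, "az": 0, "hand": -1}, {"x": 0, "y": 0, "z": -0.002, "ax": 0, "ay": 0, "az": 0, "hand": -1}]}}

```text
time_s: 8.9
eef_pos: [591.1, 196.3, 107.1]
ee_rot: [0.454, 0.543, 0.453, -0.542]
force: [-1.9, -0.5, 4.2]
grip_width: 0.398
```

Request:
{"op": "carry_out", "data": {"targets": [{"x": 0, "y": 0, "z": 0, "ax": 0, "ay": 0, "az": 0, "hand": 0.1}, {"x": 0, "y": 0, "z": 0, "ax": 0, "ay": 0, "az": 0, "hand": 0.3}, {"x": 0, "y": 0, "z": 0, "ax": 0, "ay": 0, "az": 0, "hand": 0.3}, {"x": 0, "y": 0, "z": 0, "ax": 0, "ay": 0, "az": 0, "hand": 0.3}]}}

```text
time_s: 9.4
eef_pos: [590.7, 196.2, 106.2]
ee_rot: [-0.454, -0.542, -0.454, 0.543]
force: [0.5, -0.4, 0.5]
grip_width: 0.649
```

Request:
{"op": "carry_out", "data": {"targets": [{"x": 0, "y": 0, "z": 0.02, "ax": 0, "ay": 0, "az": 0, "hand": 0.3}, {"x": 0, "y": 0, "z": 0.05, "ax": 0, "ay": 0, "az": 0, "hand": 0.3}, {"x": 0, "y": 0, "z": 0.09, "ax": 0, "ay": 0, "az": 0, "hand": 0.3}, {"x": 0, "y": 0, "z": 0.11, "ax": 0, "ay": 0, "az": 0, "hand": -1}, {"x": 0, "y": 0, "z": 0.11, "ax": 0, "ay": 0, "az": 0, "hand": -1}]}}

```text
time_s: 10.02
eef_pos: [591.3, 196.3, 217.5]
ee_rot: [0.454, 0.543, 0.453, -0.542]
force: [0.0, 0.4, -0.6]
grip_width: 0.234
```

Run:
```python
from h import *
s=ctrl.sense();print(s["time_s"],s["eef_pos"],s["force"],s["grip_width"])
w=viewer.camera_info("wrist");np.save("w5.npy",w,allow_pickle=True)
im=viewer.capture("wrist");cv2.imwrite("pics/w6.png",im)
print(proj(w,(590.7,195.3,133),True))
```

```text
10.025 [591.26328713 196.27707135 217.53598979] [ 0.0475863   0.3842878  -0.55938103] 0.2335140191126184
[321.53908366 249.1381708 ]
```

View pics/w6.png

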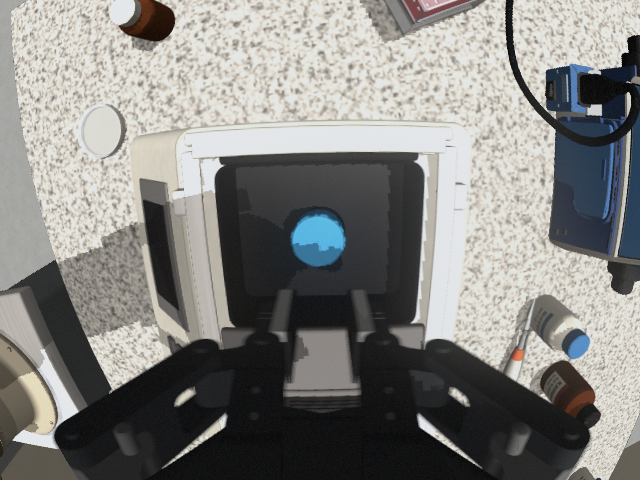

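Run:
```python
from h import *
from scipy.optimize import least_squares
w=np.load("w5.npy",allow_pickle=True).item();im=cv2.imread("pics/w6.png").astype(int)
m=((im[...,0]-im[...,2]>50)).astype(np.uint8);m[:200]=0;m[280:]=0;m[:,:280]=0;m[:,360:]=0
y,x=np.nonzero(m);obs=np.array([x.min(),x.max(),y.min(),y.max()]);print(obs)
th=np.linspace(0,2*np.pi,90)
def box(x0,y0,top):
    P=np.array([proj(w,(x0+18*np.cos(t),y0+18*np.sin(t),z),True) for z in(top,top-22) for t in th])
    return np.r_[P.min(0)[0],P.max(0)[0],P.min(0)[1],P.max(0)[1]]
print(box(590.7,195.3,133))
print(least_squares(lambda p:box(*p)-obs,(591,195,133)).x)
```

```text
[290 345 213 266]
[293.62747194 349.44891105 214.04617613 274.95896432]
[587.49590155 193.21678115 113.09954714]
```

Run:
```python
from h import *
im=cv2.imread("pics/w6.png");w=np.load("w5.npy",allow_pickle=True).item()
print([(r,*im[r,318].tolist()) for r in range(198,290,2)])
print([(c,*im[240,c].tolist()) for c in range(280,360,4)])
print(at(w,317.5,239.5,133,True), [ (z,proj(w,(590.7,195.3,z),True).round(1)) for z in (87,111,122)])
# tcp/side-view check
i=viewer.camera_info("side");s=viewer.capture("side");cv2.imwrite("pics/s1.png",s)
m=((s[...,0].astype(int)-s[...,2]>40)&(s[...,0]>60)).astype(np.uint8);n,_,st,ce=cv2.connectedComponentsWithStats(m)
print([(st[k].tolist(),ce[k].round(1)) for k in range(1,n) if st[k][4]>15]);print(proj(i,(590.7,195.3,133)),proj(i,(590.7,195.3,122)))
```

```text
[(198, 65, 63, 62), (200, 68, 65, 64), (202, 67, 64, 63), (204, 68, 65, 64), (206, 56, 55, 53), (208, 42, 37, 32), (210, 76, 61, 35), (212, 81, 63, 36), (214, 103, 79, 42), (216, 191, 149, 75), (218, 226, 190, 96), (220, 226, 188, 92), (222, 226, 186, 91), (224, 226, 185, 91), (226, 226, 185, 91), (228, 226, 185, 92), (230, 226, 184, 91), (232, 227, 184, 92), (234, 226, 184, 91), (236, 226, 183, 90), (238, 225, 181, 89), (240, 223, 178, 90), (242, 222, 176, 88), (244, 218, 171, 84), (246, 166, 127, 63), (248, 168, 129, 63), (250, 162, 123, 62), (252, 156, 118, 59), (254, 153, 114, 56), (256, 152, 115, 56), (258, 153, 116, 57), (260, 153, 116, 58), (262, 152, 115, 57), (264, 154, 117, 59), (266, 108, 82, 42), (268, 43, 38, 33), (270, 52, 48, 45), (272, 51, 47, 44), (274, 52, 49, 46), (276, 52, 49, 47), (278, 50, 47, 45), (280, 51, 47, 46), (282, 47, 45, 43), (284, 49, 45, 44), (286, 48, 44, 43), (288, 46, 43, 41)]
[(280, 42, 38, 35), (284, 42, 38, 34), (288, 40, 34, 32), (292, 179, 139, 69), (296, 226, 182, 90), (300, 225, 181, 89), (304, 226, 181, 89), (308, 226, 183, 91), (312, 226,
[... 294 characters left out ...]
ray([321.5, 239.1])), (122, array([321.5, 243.9]))]
[([211, 161, 24, 7, 126], array([222.5, 163.8])), ([314, 164, 19, 13, 164], array([323.5, 170.4])), ([382, 201, 42, 27, 809], array([403.3, 212.9])), ([205, 202, 18, 6, 40], array([213.7, 205. ])), ([253, 209, 9, 6, 22], array([256.9, 211.6])), ([105, 217, 54, 46, 1319], array([129.2, 244.9])), ([92, 244, 13, 19, 107], array([ 98.1, 253.7])), ([284, 280, 20, 12, 200], array([293.6, 285.9])), ([111, 294, 17, 26, 206], array([118.9, 306.3])), ([130, 294, 26, 24, 342], array([141.7, 302. ])), ([166, 294, 8, 7, 35], array([169.7, 296.5])), ([140, 300, 36, 70, 1039], array([159.8, 331.4]))]
[293.36012032 283.37013711] [293.36180729 287.92487831]
```

Request:
{"op": "carry_out", "data": {"targets": [{"x": -0.008, "y": -0.05, "z": 0, "ax": 0, "ay": 0, "az": 0, "hand": -1}, {"x": -0.016, "y": -0.1, "z": 0, "ax": 0, "ay": 0, "az": 0, "hand": -1}, {"x": -0.0245, "y": -0.147, "z": 0, "ax": 0, "ay": 0, "az": 0, "hand": -1}, {"x": -0.0245, "y": -0.147, "z": 0, "ax": 0, "ay": 0, "az": 0, "hand": -1}, {"x": -0.0245, "y": -0.147, "z": 0, "ax": 0, "ay": 0, "az": 0, "hand": -1}]}}

```text
time_s: 10.75
eef_pos: [566.1, 49.6, 215.4]
ee_rot: [-0.453, -0.542, -0.454, 0.543]
force: [0.7, 0.1, 0.0]
grip_width: 0.003
```

Request:
{"op": "carry_out", "data": {"targets": [{"x": 0, "y": 0, "z": -0.025, "ax": 0, "ay": 0, "az": 0, "hand": -1}, {"x": 0, "y": 0, "z": -0.05, "ax": 0, "ay": 0, "az": 0, "hand": -1}, {"x": 0, "y": 0, "z": -0.062, "ax": 0, "ay": 0, "az": 0, "hand": -1}, {"x": 0, "y": 0, "z": -0.062, "ax": 0, "ay": 0, "az": 0, "hand": -1}]}}

```text
time_s: 11.25
eef_pos: [566.1, 49.9, 153.7]
ee_rot: [-0.453, -0.542, -0.454, 0.543]
force: [-0.7, -0.3, 1.1]
grip_width: 0.001
```

Run:
```python
from h import *
s=ctrl.sense();print(s["time_s"],s["eef_pos"],s["force"],s["grip_width"])
w=viewer.camera_info("wrist");np.save("w6.npy",w,allow_pickle=True)
im=viewer.capture("wrist");cv2.imwrite("pics/w7.png",im)
print(proj(w,(572.7,84,169),True))
```

```text
11.25 [566.11214855  49.90925109 153.74579461] [-0.70616564 -0.32961002  1.11693225] 0.0014464321272699935
[324.36369227 243.67428423]
```

View pics/w7.png

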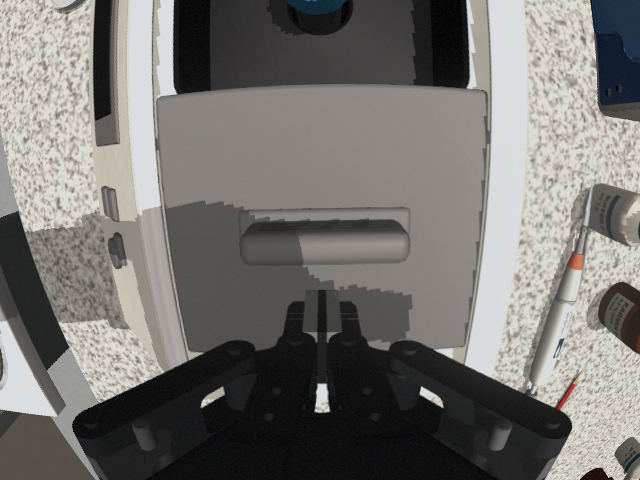

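Bar at (325,242) px as predicted, and the shut fingers stand centred behind it. Pushing.

Request:
{"op": "carry_out", "data": {"targets": [{"x": 0.0017, "y": 0.0099, "z": 0, "ax": 0, "ay": 0, "az": 0, "hand": -1}, {"x": 0.0026, "y": 0.0148, "z": 0, "ax": 0, "ay": 0, "az": 0, "hand": -1}, {"x": 0.0035, "y": 0.0197, "z": 0, "ax": 0, "ay": 0, "az": 0, "hand": -1}, {"x": 0.0044, "y": 0.0246, "z": 0, "ax": 0, "ay": 0, "az": 0, "hand": -1}, {"x": 0.0052, "y": 0.0296, "z": 0, "ax": 0, "ay": 0, "az": 0, "hand": -1}]}}

```text
time_s: 11.92
eef_pos: [571.6, 79.0, 154.4]
ee_rot: [0.454, 0.542, 0.453, -0.542]
force: [-1.1, -3.1, 1.7]
grip_width: 0.004
```

Request:
{"op": "carry_out", "data": {"targets": [{"x": 0.0014, "y": 0.0079, "z": 0, "ax": 0, "ay": 0, "az": 0, "hand": -1}, {"x": 0.0028, "y": 0.0158, "z": 0, "ax": 0, "ay": 0, "az": 0, "hand": -1}, {"x": 0.0042, "y": 0.0236, "z": 0, "ax": 0, "ay": 0, "az": 0, "hand": -1}, {"x": 0.0056, "y": 0.0315, "z": 0, "ax": 0, "ay": 0, "az": 0, "hand": -1}, {"x": 0.007, "y": 0.0394, "z": 0, "ax": 0, "ay": 0, "az": 0, "hand": -1}]}}

```text
time_s: 12.55
eef_pos: [578.4, 118.8, 154.1]
ee_rot: [-0.453, -0.542, -0.454, 0.543]
force: [-2.7, -1.9, 0.7]
grip_width: -0.003
```

Request:
{"op": "carry_out", "data": {"targets": [{"x": 0.0014, "y": 0.0079, "z": 0, "ax": 0, "ay": 0, "az": 0, "hand": -1}, {"x": 0.0028, "y": 0.0158, "z": 0, "ax": 0, "ay": 0, "az": 0, "hand": -1}, {"x": 0.0038, "y": 0.0217, "z": 0, "ax": 0, "ay": 0, "az": 0, "hand": -1}, {"x": 0.0049, "y": 0.0276, "z": 0, "ax": 0, "ay": 0, "az": 0, "hand": -1}, {"x": 0.0056, "y": 0.0315, "z": 0, "ax": 0, "ay": 0, "az": 0, "hand": -1}]}}

```text
time_s: 13.18
eef_pos: [584.1, 150.1, 154.2]
ee_rot: [-0.454, -0.542, -0.454, 0.542]
force: [-3.1, -2.5, -0.0]
grip_width: -0.003
```

Request:
{"op": "carry_out", "data": {"targets": [{"x": 0.0007, "y": 0.0039, "z": 0, "ax": 0, "ay": 0, "az": 0, "hand": -1}, {"x": 0.0014, "y": 0.0079, "z": 0, "ax": 0, "ay": 0, "az": 0, "hand": -1}, {"x": 0.0019, "y": 0.0108, "z": 0, "ax": 0, "ay": 0, "az": 0, "hand": -1}, {"x": 0.0023, "y": 0.0128, "z": 0, "ax": 0, "ay": 0, "az": 0, "hand": -1}, {"x": 0.0026, "y": 0.0148, "z": 0, "ax": 0, "ay": 0, "az": 0, "hand": -1}]}}

```text
time_s: 13.8
eef_pos: [586.7, 164.6, 154.3]
ee_rot: [0.454, 0.542, 0.454, -0.542]
force: [-2.1, -1.1, -0.9]
grip_width: 0.001
```

Request:
{"op": "carry_out", "data": {"targets": [{"x": 0.0002, "y": 0.001, "z": 0, "ax": 0, "ay": 0, "az": 0, "hand": -1}, {"x": 0.0004, "y": 0.002, "z": 0, "ax": 0, "ay": 0, "az": 0, "hand": -1}, {"x": 0.0005, "y": 0.003, "z": 0, "ax": 0, "ay": 0, "az": 0, "hand": -1}]}}

```text
time_s: 14.18
eef_pos: [587.3, 167.5, 154.3]
ee_rot: [0.454, 0.543, 0.454, -0.542]
force: [-1.2, -2.4, -0.6]
grip_width: -0.003
```

Run:
```python
from h import *
s=ctrl.sense();print(s["eef_pos"],s["force"])
i=viewer.camera_info("scene");j=viewer.camera_info("side");S=viewer.capture("side")
p=np.array((590.6,195.2));r=np.array((.174,.985))
# deck strip between hatch leading edge and frame stop along reader y, x offset -50..: sample side image
for off in(-40,40):
    q=p+off*np.array((.985,-.174))
    print(off,[(k,S[tuple(proj(j,(*(q+r*k),146)).round().astype(int)[::-1])].tolist()) for k in range(25,76,3)])
```

```text
[587.25822869 167.52741323 154.33033543] [-1.24216087 -2.41952194 -0.6080405 ]
-40 [(25, [127, 129, 136]), (28, [126, 129, 136]), (31, [126, 129, 136]), (34, [126, 129, 135]), (37, [127, 130, 135]), (40, [127, 129, 135]), (43, [125, 128, 135]), (46, [125, 128, 135]), (49, [129, 132, 136]), (52, [159, 161, 163]), (55, [211, 213, 211]), (58, [234, 235, 233]), (61, [238, 238, 237]), (64, [237, 238, 236]), (67, [232, 234, 232]), (70, [208, 214, 215]), (73, [165, 176, 181])]
40 [(25, [127, 130, 136]), (28, [126, 129, 135]), (31, [126, 130, 135]), (34, [126, 129, 136]), (37, [127, 130, 135]), (40, [127, 130, 135]), (43, [126, 129, 135]), (46, [126, 129, 135]), (49, [131, 133, 139]), (52, [157, 163, 164]), (55, [161, 166, 168]), (58, [208, 216, 213]), (61, [231, 235, 233]), (64, [235, 238, 236]), (67, [228, 232, 230]), (70, [228, 232, 230]), (73, [193, 202, 203])]
```

Request:
{"op": "carry_out", "data": {"targets": [{"x": 0.0002, "y": 0.001, "z": 0, "ax": 0, "ay": 0, "az": 0, "hand": -1}, {"x": 0.0004, "y": 0.002, "z": 0, "ax": 0, "ay": 0, "az": 0, "hand": -1}, {"x": 0.0005, "y": 0.003, "z": 0, "ax": 0, "ay": 0, "az": 0, "hand": -1}]}}

```text
time_s: 14.6
eef_pos: [587.7, 170.6, 154.3]
ee_rot: [0.454, 0.543, 0.454, -0.542]
force: [-1.1, -0.9, 0.3]
grip_width: 0.004
```

Request:
{"op": "carry_out", "data": {"targets": [{"x": 0.0001, "y": 0.0007, "z": 0, "ax": 0, "ay": 0, "az": 0, "hand": -1}, {"x": 0.0002, "y": 0.0014, "z": 0, "ax": 0, "ay": 0, "az": 0, "hand": -1}, {"x": 0.0003, "y": 0.002, "z": 0, "ax": 0, "ay": 0, "az": 0, "hand": -1}]}}

```text
time_s: 14.98
eef_pos: [588.0, 172.5, 154.3]
ee_rot: [-0.454, -0.542, -0.454, 0.542]
force: [-1.2, -1.5, -0.6]
grip_width: -0.0
```

Request:
{"op": "carry_out", "data": {"targets": [{"x": 0.0001, "y": 0.0007, "z": 0, "ax": 0, "ay": 0, "az": 0, "hand": -1}, {"x": 0.0002, "y": 0.0014, "z": 0, "ax": 0, "ay": 0, "az": 0, "hand": -1}, {"x": 0.0003, "y": 0.002, "z": 0, "ax": 0, "ay": 0, "az": 0, "hand": -1}]}}

```text
time_s: 15.35
eef_pos: [588.2, 173.4, 154.3]
ee_rot: [-0.454, -0.542, -0.453, 0.543]
force: [-2.3, -9.1, 1.2]
grip_width: 0.003
```

Request:
{"op": "carry_out", "data": {"targets": [{"x": 0.0001, "y": 0.0005, "z": 0, "ax": 0, "ay": 0, "az": 0, "hand": -1}, {"x": 0.0002, "y": 0.001, "z": 0, "ax": 0, "ay": 0, "az": 0, "hand": -1}, {"x": 0.0003, "y": 0.0015, "z": 0, "ax": 0, "ay": 0, "az": 0, "hand": -1}]}}

```text
time_s: 15.72
eef_pos: [588.2, 173.9, 154.3]
ee_rot: [-0.454, -0.541, -0.453, 0.544]
force: [-5.2, -14.2, 2.7]
grip_width: -0.001
```

Request:
{"op": "carry_out", "data": {"targets": [{"x": 0.0001, "y": 0.0003, "z": 0, "ax": 0, "ay": 0, "az": 0, "hand": -1}, {"x": 0.0001, "y": 0.0005, "z": 0, "ax": 0, "ay": 0, "az": 0, "hand": -1}, {"x": 0.0001, "y": 0.0007, "z": 0, "ax": 0, "ay": 0, "az": 0, "hand": -1}]}}

```text
time_s: 16.1
eef_pos: [588.3, 174.2, 154.3]
ee_rot: [-0.454, -0.541, -0.453, 0.544]
force: [-5.8, -16.0, 3.4]
grip_width: 0.003
```

Request:
{"op": "carry_out", "data": {"targets": [{"x": 0.0001, "y": 0.0003, "z": 0, "ax": 0, "ay": 0, "az": 0, "hand": -1}, {"x": 0.0001, "y": 0.0005, "z": 0, "ax": 0, "ay": 0, "az": 0, "hand": -1}, {"x": 0.0001, "y": 0.0006, "z": 0, "ax": 0, "ay": 0, "az": 0, "hand": -1}]}}

```text
time_s: 16.48
eef_pos: [588.3, 174.4, 154.4]
ee_rot: [-0.454, -0.541, -0.452, 0.545]
force: [-6.2, -17.3, 3.7]
grip_width: -0.003
```

Request:
{"op": "carry_out", "data": {"targets": [{"x": 0.0001, "y": 0.0003, "z": 0, "ax": 0, "ay": 0, "az": 0, "hand": -1}, {"x": 0.0001, "y": 0.0005, "z": 0, "ax": 0, "ay": 0, "az": 0, "hand": -1}]}}

```text
time_s: 16.73
eef_pos: [588.4, 174.6, 154.3]
ee_rot: [-0.454, -0.541, -0.452, 0.545]
force: [-6.4, -19.0, 4.5]
grip_width: 0.001
```

Request:
{"op": "carry_out", "data": {"targets": [{"x": 0, "y": 0.0003, "z": 0, "ax": 0, "ay": 0, "az": 0, "hand": -1}, {"x": 0, "y": 0.0003, "z": 0, "ax": 0, "ay": 0, "az": 0, "hand": -1}]}}

```text
time_s: 16.98
eef_pos: [588.4, 174.8, 154.3]
ee_rot: [-0.454, -0.541, -0.452, 0.545]
force: [-6.4, -17.6, 3.5]
grip_width: 0.001
```

Request:
{"op": "carry_out", "data": {"targets": [{"x": 0, "y": 0.0003, "z": 0, "ax": 0, "ay": 0, "az": 0, "hand": -1}, {"x": 0, "y": 0.0003, "z": 0, "ax": 0, "ay": 0, "az": 0, "hand": -1}]}}

```text
time_s: 17.23
eef_pos: [588.4, 175.0, 154.3]
ee_rot: [-0.454, -0.541, -0.452, 0.545]
force: [-5.9, -19.6, 3.5]
grip_width: -0.002
```

Request:
{"op": "carry_out", "data": {"targets": [{"x": 0, "y": 0.0003, "z": 0, "ax": 0, "ay": 0, "az": 0, "hand": -1}, {"x": 0, "y": 0.0003, "z": 0, "ax": 0, "ay": 0, "az": 0, "hand": -1}]}}

```text
time_s: 17.48
eef_pos: [588.5, 175.3, 154.3]
ee_rot: [-0.454, -0.541, -0.452, 0.545]
force: [-6.2, -19.2, 2.8]
grip_width: 0.0
```

Request:
{"op": "carry_out", "data": {"targets": [{"x": 0, "y": 0.0003, "z": 0, "ax": 0, "ay": 0, "az": 0, "hand": -1}, {"x": 0, "y": 0.0003, "z": 0, "ax": 0, "ay": 0, "az": 0, "hand": -1}]}}

```text
time_s: 17.73
eef_pos: [588.6, 176.3, 154.3]
ee_rot: [-0.454, -0.541, -0.452, 0.544]
force: [-4.9, -14.9, 3.1]
grip_width: -0.0
```

Request:
{"op": "carry_out", "data": {"targets": [{"x": 0, "y": 0, "z": 0, "ax": 0, "ay": 0, "az": 0, "hand": -1}, {"x": 0, "y": 0, "z": 0, "ax": 0, "ay": 0, "az": 0, "hand": -1}]}}

```text
time_s: 17.98
eef_pos: [588.8, 177.6, 154.3]
ee_rot: [-0.454, -0.542, -0.453, 0.543]
force: [-2.6, -8.4, 1.1]
grip_width: -0.002
```

Request:
{"op": "carry_out", "data": {"targets": [{"x": 0, "y": 0.0003, "z": 0, "ax": 0, "ay": 0, "az": 0, "hand": -1}, {"x": 0, "y": 0.0003, "z": 0, "ax": 0, "ay": 0, "az": 0, "hand": -1}]}}

```text
time_s: 18.23
eef_pos: [588.8, 177.7, 154.3]
ee_rot: [-0.454, -0.542, -0.453, 0.543]
force: [-3.1, -10.3, 0.9]
grip_width: -0.0
```

Request:
{"op": "carry_out", "data": {"targets": [{"x": 0, "y": 0.0003, "z": 0, "ax": 0, "ay": 0, "az": 0, "hand": -1}, {"x": 0, "y": 0.0003, "z": 0, "ax": 0, "ay": 0, "az": 0, "hand": -1}]}}

```text
time_s: 18.48
eef_pos: [588.8, 177.7, 154.3]
ee_rot: [-0.454, -0.542, -0.453, 0.544]
force: [-4.0, -11.4, 1.8]
grip_width: -0.001
```

Request:
{"op": "carry_out", "data": {"targets": [{"x": 0, "y": 0.0003, "z": 0, "ax": 0, "ay": 0, "az": 0, "hand": -1}, {"x": 0, "y": 0.0003, "z": 0, "ax": 0, "ay": 0, "az": 0, "hand": -1}]}}

```text
time_s: 18.73
eef_pos: [588.8, 177.7, 154.3]
ee_rot: [-0.454, -0.541, -0.453, 0.544]
force: [-3.5, -13.7, 1.9]
grip_width: 0.0
```

It stops hard at y 177.7 while force climbs: home. Backing off and lifting clear.

Request:
{"op": "carry_out", "data": {"targets": [{"x": -0.0004, "y": -0.002, "z": 0, "ax": 0, "ay": 0, "az": 0, "hand": -1}, {"x": -0.0014, "y": -0.008, "z": 0, "ax": 0, "ay": 0, "az": 0, "hand": -1}, {"x": -0.0035, "y": -0.02, "z": 0, "ax": 0, "ay": 0, "az": 0, "hand": -1}, {"x": -0.0035, "y": -0.02, "z": 0.03, "ax": 0, "ay": 0, "az": 0, "hand": -1}, {"x": -0.0035, "y": -0.02, "z": 0.08, "ax": 0, "ay": 0, "az": 0, "hand": -1}]}}

```text
time_s: 19.35
eef_pos: [584.7, 159.2, 234.0]
ee_rot: [-0.453, -0.542, -0.454, 0.543]
force: [0.2, 0.1, -0.0]
grip_width: 0.002
```

Request:
{"op": "carry_out", "data": {"targets": [{"x": 0, "y": -0.03, "z": 0.03, "ax": 0, "ay": 0, "az": 0, "hand": -1}, {"x": 0, "y": -0.05, "z": 0.05, "ax": 0, "ay": 0, "az": 0, "hand": -1}, {"x": 0, "y": -0.05, "z": 0.05, "ax": 0, "ay": 0, "az": 0, "hand": -1}, {"x": 0, "y": -0.05, "z": 0.05, "ax": 0, "ay": 0, "az": 0, "hand": -1}]}}

```text
time_s: 19.85
eef_pos: [585.0, 110.3, 283.2]
ee_rot: [-0.453, -0.542, -0.454, 0.543]
force: [-0.2, -0.1, -0.5]
grip_width: 0.003
```

Run:
```python
from h import *
s=ctrl.sense();print(s["time_s"],s["eef_pos"],s["force"])
w=viewer.camera_info("wrist");np.save("w8.npy",w,allow_pickle=True)
im=viewer.capture("wrist");sd=viewer.capture("side");cv2.imwrite("pics/fin.png",np.hstack([cv2.resize(im,(400,300)),cv2.resize(sd[210:345,220:400],(400,300))]))
```

```text
19.85 [585.02316558 110.25731334 283.23548757] [-0.19995708 -0.12602156 -0.52283384]
```

View pics/fin.png

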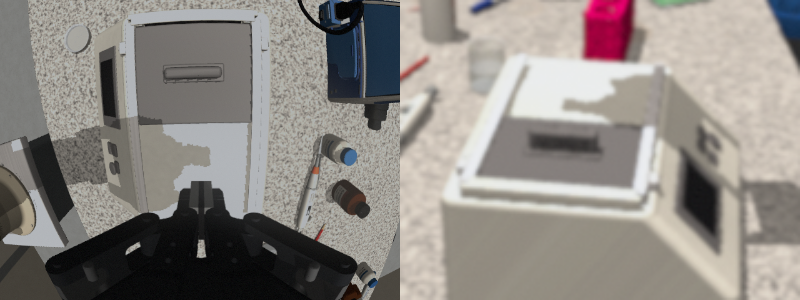

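Run:
```python
from h import *
w=viewer.camera_info("wrist");im=viewer.capture("wrist")
r=np.array((.174,.985));x=np.array((.985,-.174));p=np.array((590.6,195.2))
for off in(-45,0,45):
    print(off,[(k,int(im[tuple(proj(w,(*(p+x*off+r*k),146),True).round().astype(int)[::-1])].mean())) for k in range(46,76,2)])
print("bar",[(k,int(im[tuple(proj(w,(*(p+r*k),169),True).round().astype(int)[::-1])].mean())) for k in range(-14,15,2)])
```

```text
-45 [(46, 114), (48, 112), (50, 112), (52, 112), (54, 113), (56, 113), (58, 113), (60, 94), (62, 19), (64, 125), (66, 180), (68, 182), (70, 181), (72, 181), (74, 180)]
0 [(46, 118), (48, 116), (50, 116), (52, 115), (54, 117), (56, 116), (58, 115), (60, 104), (62, 15), (64, 83), (66, 180), (68, 183), (70, 182), (72, 181), (74, 180)]
45 [(46, 120), (48, 119), (50, 120), (52, 119), (54, 122), (56, 121), (58, 121), (60, 120), (62, 68), (64, 17), (66, 163), (68, 181), (70, 183), (72, 182), (74, 181)]
bar [(-14, 111), (-12, 113), (-10, 92), (-8, 75), (-6, 60), (-4, 91), (-2, 110), (0, 115), (2, 114), (4, 96), (6, 62), (8, 114), (10, 111), (12, 115), (14, 115)]
```

The hatch looks shut, but the dark seam at the frame (about 2 mm, partly parallax) is ambiguous. I'll touch the bar again gently to check that it stayed put.

Request:
{"op": "carry_out", "data": {"targets": [{"x": 0, "y": 0.05, "z": -0.05, "ax": 0, "ay": 0, "az": 0, "hand": -1}, {"x": 0, "y": 0.05, "z": -0.05, "ax": 0, "ay": 0, "az": 0, "hand": -1}, {"x": 0, "y": 0.05, "z": -0.09, "ax": 0, "ay": 0, "az": 0, "hand": -1}, {"x": 0, "y": 0.05, "z": -0.13, "ax": 0, "ay": 0, "az": 0, "hand": -1}, {"x": 0, "y": 0.05, "z": -0.13, "ax": 0, "ay": 0, "az": 0, "hand": -1}]}}

```text
time_s: 20.62
eef_pos: [584.2, 159.7, 152.2]
ee_rot: [-0.453, -0.541, -0.455, 0.544]
force: [-0.7, 0.0, 1.0]
grip_width: 0.002
```

Request:
{"op": "carry_out", "data": {"targets": [{"x": 0.0015, "y": 0.008, "z": 0, "ax": 0, "ay": 0, "az": 0, "hand": -1}, {"x": 0.0025, "y": 0.013, "z": 0, "ax": 0, "ay": 0, "az": 0, "hand": -1}, {"x": 0.0028, "y": 0.0155, "z": 0, "ax": 0, "ay": 0, "az": 0, "hand": -1}, {"x": 0.0028, "y": 0.0155, "z": 0, "ax": 0, "ay": 0, "az": 0, "hand": -1}]}}

```text
time_s: 21.12
eef_pos: [588.3, 175.6, 154.7]
ee_rot: [0.454, 0.543, 0.454, -0.542]
force: [0.3, 0.0, 0.2]
grip_width: 0.002
```

Request:
{"op": "carry_out", "data": {"targets": [{"x": 0.0002, "y": 0.0005, "z": 0, "ax": 0, "ay": 0, "az": 0, "hand": -1}, {"x": 0.0002, "y": 0.001, "z": 0, "ax": 0, "ay": 0, "az": 0, "hand": -1}, {"x": 0.0002, "y": 0.001, "z": 0, "ax": 0, "ay": 0, "az": 0, "hand": -1}]}}

```text
time_s: 21.5
eef_pos: [588.4, 176.4, 154.3]
ee_rot: [-0.454, -0.542, -0.454, 0.542]
force: [0.5, 0.1, 0.8]
grip_width: 0.001
```

Request:
{"op": "carry_out", "data": {"targets": [{"x": 0.0002, "y": 0.0005, "z": 0, "ax": 0, "ay": 0, "az": 0, "hand": -1}, {"x": 0.0002, "y": 0.001, "z": 0, "ax": 0, "ay": 0, "az": 0, "hand": -1}, {"x": 0.0002, "y": 0.001, "z": 0, "ax": 0, "ay": 0, "az": 0, "hand": -1}]}}

```text
time_s: 21.88
eef_pos: [588.6, 177.3, 154.3]
ee_rot: [-0.454, -0.542, -0.454, 0.543]
force: [0.4, -0.5, 0.1]
grip_width: -0.001
```

There was no contact up to y 177.3, and the stop was at 177.7, so the hatch stayed home by itself. Retreating and handing in.

Request:
{"op": "carry_out", "data": {"targets": [{"x": -0.0015, "y": -0.008, "z": 0, "ax": 0, "ay": 0, "az": 0, "hand": -1}, {"x": -0.0035, "y": -0.02, "z": 0, "ax": 0, "ay": 0, "az": 0, "hand": -1}, {"x": -0.0035, "y": -0.02, "z": 0.04, "ax": 0, "ay": 0, "az": 0, "hand": -1}, {"x": -0.0035, "y": -0.02, "z": 0.09, "ax": 0, "ay": 0, "az": 0, "hand": -1}, {"x": -0.0035, "y": -0.02, "z": 0.09, "ax": 0, "ay": 0, "az": 0, "hand": -1}]}}

```text
time_s: 22.5
eef_pos: [586.3, 156.8, 248.4]
ee_rot: [0.455, 0.545, 0.452, -0.54]
force: [-0.8, -0.7, -0.4]
grip_width: -0.002
```

```bash
python3 -c "
from rig import ctrl,finish_job
s=ctrl.sense();print(s['time_s'],s['eef_pos'],s['force']);print(finish_job())"
```

```text
22.5 [586.29376178 156.77996949 248.42436262] [-0.8166309  -0.7487697  -0.35419743]
the job is handed in; nothing more can be done
None
```

I moved the tube from the rack into the reader's well, let go, and closed the hatch until it clicked home. I handed the job in at 22.5 s with the arm clear; no verdict was reported.

**Tube:** The foot met the bottom at the height I expected, with about 4 N of contact. After release, the side camera showed the cap where it should be. The wrist view put it about 5 mm off in +y, more than calibration error alone. The clearance in the well limits how far the tube can shift or lean, so I went ahead without resolving this.

**Hatch:** I pushed the grip bar in 0.3 mm steps near the end. Resistance peaked at about 20 N, then the hatch clicked through and stopped against the frame. My push there reached about 14 N on the force readings, below the 25 N limit.

**Final check on the hatch:** The last picture showed a dark seam of about 2 mm at the frame, which could have been a gap or just the viewing angle. I touched the bar again to check and felt no contact up to 0.4 mm short of where it had stopped, so it had stayed shut by itself.

**Bystanders:** I did not touch the beaker, bottle or dish. I did not measure their positions again at the end.

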